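Start the plaster whirler and bring it to the third click

ROBOT

A 7-joint arm with a two-finger parallel gripper is mounted at the origin on the work surface. World frame = base frame: x ahead of the robot, y to its left, z up, the work surface at z = 0. Lengths are in m, angles in rad, forces in N, time in s.
With the tool pointing down it reaches from about 0.4 to 0.85 m from the base axis. Payload 10.4 kg.
Tool frame: the origin (TCP) lies midway between the tips of the shut fingers; the grasp point (between the pads) lies 19 mm behind it; z points along the fingers, y is the direction in which the jaws open and shut (so a half turn about z gives the same grasp; the last joint's range is limited). The gripper opens to 85 mm and grips with 20 to 120 N. Pads are 22 mm wide; open, the fingers measure 114 mm over their backs; the gripper's body (76 mm by 85 mm) begins 54 mm behind the grasp point. The pads swing forward as they close: fully open they stand 13 mm farther back than shut.
Start: joints at [-1.183, 0.332, -0.065, 1.46, 0.022, 1.35, -0.088], TCP at [0.25, 0.573, 0.231] pointing down, gripper open.
Joint ranges: [-2.6, 2.6], [-0.5, 2.12], [-1.47, 1.34], [0.16, 2.42], [-1.27, 4.41], [0.06, 2.06], [-2.6, 2.6]. Speed limits (rad/s): [2.22, 2.22, 2.79, 2.79, 3.14, 3.14, 3.14].

INTERFACE

Orientations are given as a unit quaternion [x, y, z, w].
In Python, from workcell import manip, camera, camera_info, workorder, nets gives the robot as it stands.
- The arm moves only by the tool apply_moves, never from a script. Its argument "commands" is a list of rows, each a list of 5 numbers: the shift along the tool's x, y, z in m, then the turn about the tool's z in degrees, then the gripper command: -1 is fully open, 1 is shut, values between are in proportion. A call has 1 to 5 rows; each row shifts and turns the pose as measured when the row begins, along the tool's axes as they then stand; what a row does not reach is not made up. A row lasts 1/12 s, in which the tool goes at most 41.7 mm and 7.16 degrees, less where a joint would pass 70% of its speed; a pose out of reach is approached as far as the arm can. A call is refused whole if a number of a shift passes 0.0417 or a number of a turn 7.16, either way. A call with a gripper value outside its range is refused whole. The fingers move at their own pace and stop on an object; "squeeze" is the grip in N (left out, the last holds). Time passes only in rows, so rows that do not move let the fingers close. It gives the time, the measured TCP pose, the force and the opening at its end, in the units of the state.
- manip.get_obs(): the state, without advancing time (a new reading comes with each control period).
- camera(name): name is "side" or "top" or "wrist"; returns (picture, depth): 480x640x3 uint8, red, green, blue; 480x640 float32, m along the optical axis (not along the pixel's ray), 0 where there is no reading.
- camera_info(name): a dict with "camera_matrix" (3x3 intrinsics, pixels), "xyz" and "rotation" of the camera in the world; the wrist camera has in their place "T_tool_cam" (4x4, takes a point from camera to tool coordinates, whose origin is the TCP and whose axes are the flange's). Camera axes: x right, y down, z forward; pixel columns grow to the right and rows downward; lengths in m; the calibration is good to about 2 mm. A picture is of the moment at which its call begins: read the wrist's pose just before it. camera_info takes no time and is no camera call.
- workorder.hand_in(): hands the job in, once; it reports no verdict.
Trained networks look in the newest picture that a camera, given by its name, has taken for a name from the list of things; names that differ only in an ending like _2 or _b are one class to them, and where a whole thing is asked for, a point or a joint stands for the part that bears it (a point fixed in the world has none). Each returns a list of dicts, best first, with "conf" (0 to 1); they miss things now and then, are a little off and sometimes report something else, mostly with a low value. They report only what shows in the picture. A call takes as long as a camera call.
- nets.look_for(camera, thing): "rect" ([left, top, width, height] in pixels, round what is visible of it).
- nets.place_of(camera, thing): "xy" ([column, row] in pixels: a listed point, or the origin of a listed thing).
The state is a dict: "clock": time; "joint_pos": joint angles; "joint_velocities": joint speeds; "tau": joint torques, N m; "position": TCP position; "ee_rot": TCP orientation; "ft_force": force on the tool from outside, world axes, zero at the start; "torque": the same for the moment, N m; "grip_width": opening from 0.0 (shut) to 1.0 (fully open).
Only numpy, scipy, OpenCV 4.12 (cv2) and the standard library are available. Lean on these libraries where they do the work, as an engineer would, in place of code of your own. Each camera call takes 0.05 s, during which the arm holds its last target. There are 200 camera calls.

TASK

Start the bench whirler with a fingertip: draw its speed lever all the way back to the off stop, press the green start button fully in and let it go, then push the lever forward one click at a time, resting about half a second in each click, and leave it settled in the third click from off without ever going past it. The lever is only pushed, never pinched between the fingers, and the red stop button is not pressed. Leave the mould on the wheel and all the tools and pots standing where they are.

Things in the scene. Friction and masses are not known exactly. Their poses are not given: they have to be found in the camera images.
- whirler: bench whirler (plaster-turning wheel): fixed pale grey housing 360 x 520 mm, deck 115 mm high, turned up to 0.3 rad either way. Origin: centre of its underside, on the table; x points away from the operator, y left, z up. Wheel at its left: axis at y +90 mm, head top 143 mm high, pan radius 156 mm. Dark console plate at its right (y -250 to -90 mm) with the lever's slot along x at y = -205 mm.
- lever_grip (a point): centre of the speed lever's grip: a black block 24 mm along the slot (whirler x), 28 mm across it and 26 mm high, with an orange cap on top, on a thin steel stem. This point is 29 mm above the deck; the cap's top is 17 mm above this point, the block's underside 13 mm below it (16 mm over the deck).
- lever (a joint): slide of the lever along whirler x, in m: 0 = off stop (nearest the operator), growing away. Six spring stops 14 mm apart: off 0, clicks at 0.014, 0.028, 0.042 (third), 0.056, 0.070, each marked by a white bar beside the slot, shortest at off. About 10 N pushes it out of a stop; 7 mm on it is over the ridge and jumps by itself into the next, where it stays. It starts in or near click 1, 2 or 3.
- grip_rear (a point): middle of the grip's face towards the operator, 12 mm behind point lever_grip: pushed to send the lever forward
- grip_front (a point): middle of the grip's far face, 12 mm beyond point lever_grip: pushed to draw the lever back. The operator-side and far halves of the grip pressed at once count as pinching (the orange cap does not)
- start_top (a point): centre of the top of the green start button, 28 mm across, in a black collar 44 mm across; it stands 22 mm above the deck (10 mm above its collar) and is pressed straight down
- start (a joint): travel of the green start button, in metres: 0 released, 0.006 fully in; a spring returns it; about 5 N presses it fully in
- stop_top (a point): centre of the top of the red stop button, same size, 75 mm beyond the green one along whirler x
- stop (a joint): travel of the red stop button, in metres: 0 released, 0.006 fully in
- mould: round plaster mould standing loose in the middle of the wheel head, 204 mm across, 50 mm high, with brown tape round its side; origin at the centre of its underside
- loop_tool: trimming tool lying on the whirler's deck beyond the lever's slot, wooden handle with a steel loop, 145 mm long, 14 mm thick; origin in its middle, underneath
- jar: small jar with a steel lid, 36 mm across, 50 mm high, on the whirler's left front corner; origin at the centre of its underside
- bowl: white bowl 130 mm across, 60 mm high, on the table to the right; origin at the centre of its underside
- rasp: steel plaster rasp with a red handle, 150 x 42 x 40 mm, on the table to the right; origin at the centre of its underside
- brush: paint brush lying on the table to the left; origin underneath
- sprayer: clear spray bottle with a blue head, 68 mm across, 167 mm high, on the table far to the right; origin at the centre of its underside

How it is judged:
By the outcome, as a careful person would: the job done as asked, in the order asked, and still so for the second after the job is handed in, with the robot touching nothing.
It also fails if it takes over 58 s, if anything falls off the work surface, if the arm or the gripper's body presses on something with over 40 N, if the wrist force passes 120 N, or if a joint passes its speed limit or range.

## Working session

There is one attempt and no reset: what is moved stays moved. The work goes in short steps, Python scripts to look and compute and a tool call to move; the robot and the scene stay as the last step left them, time stands still between calls to the robot, and variables do not carry over. Pictures are saved under pics/ and viewed, about 8 in all and at most 12, crops included, and the job is handed in when it is done.

Besides the shell and the picture viewer there is one more tool, called after "Request:" by a JSON object that holds its "api" and its "payload". apply_moves: Moves the arm, as the interface text tells. Its arguments: {"type":"object","properties":{"commands":{"type":"array","items":{"type":"array","items":{"type":"number"}}},"squeeze":{"type":"number"}},"required":["commands"]}

```bash
mkdir -p pics
cat > h.py <<'E'
import numpy as np, cv2
from scipy.spatial.transform import Rotation as R
from workcell import manip, camera, camera_info, workorder, nets
def cam_pose(n,o):
    i=camera_info(n);K=np.array(i["camera_matrix"])
    if n=="wrist":
        T=np.eye(4);T[:3,:3]=R.from_quat(o["ee_rot"]).as_matrix();T[:3,3]=o["position"]
        T=T@np.array(i["T_tool_cam"]);return K,T[:3,:3],T[:3,3]
    r=np.array(i["rotation"]);r=r if r.shape==(3,3) else R.from_quat(r).as_matrix()
    return K,r,np.array(i["xyz"])
def at_z(n,o,uv,z):
    K,r,t=cam_pose(n,o);d=r@np.linalg.solve(K,[uv[0],uv[1],1.]);return t+d*(z-t[2])/d[2]
def at_d(n,o,uv,dep):
    K,r,t=cam_pose(n,o);u,v=map(int,np.round(uv));p=dep[max(0,v-2):v+3,max(0,u-2):u+3];p=p[p>0]
    return t+r@np.linalg.solve(K,[uv[0],uv[1],1.])*(np.median(p) if p.size else np.nan)
def snap(n,f=None):
    o=manip.get_obs();im,d=camera(n)
    if f: cv2.imwrite("pics/"+f,im[:,:,::-1])
    return o,im,d
E
python3 - <<'E'
from h import *
np.set_printoptions(precision=4,suppress=True)
print(manip.get_obs())
for n in ["top","side"]:
    o,im,d=snap(n,n+"0.png"); print(n,camera_info(n)["xyz"])
    for t in ["lever_grip","grip_rear","grip_front","start_top","stop_top","whirler","mould","jar","loop_tool"]:
        for x in nets.place_of(n,t)[:2]: print(t,np.round(x["xy"],1),round(x["conf"],2),at_d(n,o,x["xy"],d),at_z(n,o,x["xy"],.144))
print(manip.get_obs()["clock"])
E
```

```text
{'clock': 0.0, 'joint_pos': array([-1.1826,  0.3329, -0.0647,  1.461 ,  0.0216,  1.3499, -0.0885]), 'joint_velocities': array([-0.0009,  0.0018,  0.0004, -0.0014,  0.    ,  0.0028,  0.0021]), 'tau': array([ -0.0003, -62.542 ,   0.0489, -39.1613,   0.016 ,   0.0097,
         0.0001]), 'position': array([0.2495, 0.5727, 0.2305]), 'ee_rot': array([ 0.204 ,  0.979 , -0.0007, -0.0001]), 'ft_force': array([-0.0613,  0.1237,  0.1345]), 'torque': array([-0.0208, -0.0275, -0.0265]), 'grip_width': 0.9966251290263203}
top [0.1951 0.0047 1.7719]
lever_grip [377.  230.9] 0.39 [ 0.5604 -0.1382  0.1606] [ 0.5642 -0.1397  0.144 ]
grip_rear [377.4 237.7] 0.57 [ 0.5491 -0.1424  0.1171] [ 0.5434 -0.14    0.144 ]
grip_front [375.1 227.3] 0.43 [ 0.5716 -0.1331  0.1602] [ 0.5753 -0.1344  0.144 ]
start_top [354.6 253.9] 0.52 [ 0.4981 -0.0709  0.1327] [ 0.496  -0.0704  0.144 ]
start_top [233.7 279.4] 0.4 [0.4261 0.2837 0.1635] [0.4289 0.2871 0.144 ]
stop_top [353.  226.5] 0.52 [ 0.5818 -0.0689  0.1342] [ 0.5795 -0.0684  0.144 ]
whirler [309.3 239.1] 0.58 [0.5347 0.0614 0.1885] [0.5443 0.063  0.144 ]
mould [
[... 570 characters left out ...]
nt [324.6 191.5] 0.62 [ 0.5665 -0.1282  0.1578] [ 0.5691 -0.1437  0.144 ]
grip_front [315.5 168.2] 0.53 [ 0.6483 -0.4104  0.0125] [ 0.617  -0.2484  0.144 ]
start_top [344.5 215.2] 0.6 [ 0.4957 -0.0603  0.137 ] [ 0.495  -0.0531  0.144 ]
start_top [388.4 171.2] 0.45 [ 0.3878 -0.3887  0.0548] [ 0.3879 -0.2763  0.144 ]
stop_top [326.3 191.2] 0.71 [ 0.5617 -0.1299  0.1583] [ 0.5643 -0.146   0.144 ]
stop_top [319.1 213.4] 0.38 [ 0.5693 -0.0537  0.1374] [ 0.5681 -0.047   0.144 ]
mould [301.2 267.2] 0.65 [0.5742 0.1717 0.159 ] [0.5771 0.1596 0.144 ]
jar [350.5 326.9] 0.84 [0.4267 0.307  0.1304] [0.4261 0.3158 0.144 ]
loop_tool [273.4 199.9] 0.6 [ 0.7194 -0.1024  0.1216] [ 0.7118 -0.0787  0.144 ]
1.0
```

View pics/top0.png

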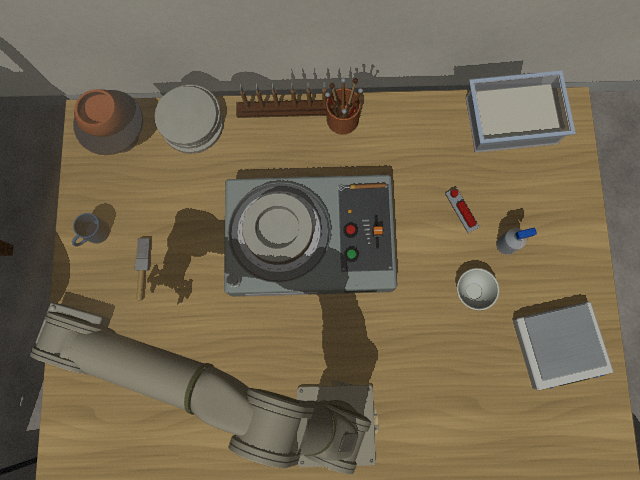

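View pics/side0.png

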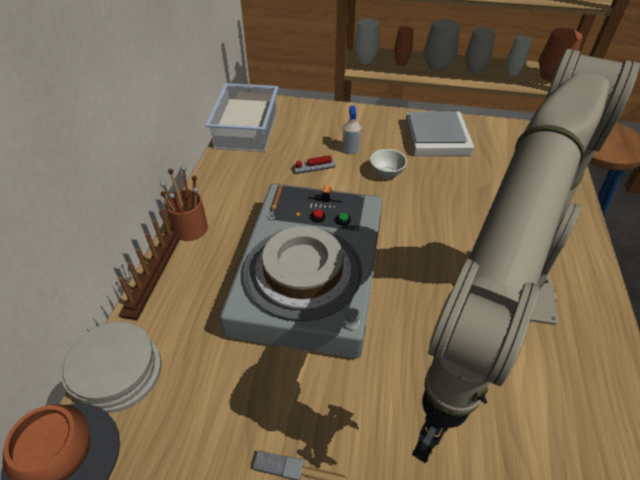

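The top view shows the whirler nearly square to the robot, with the lever at about (377,230), green at (352,254) and red at (351,229). The side view agrees. I'll turn the tool to the world axes, then go over the console and look with the wrist camera.

Request:
{"api": "apply_moves", "payload": {"commands": [[0, 0, -0.03, -5.9, 1], [0, 0, -0.03, -5.9, 1], [0, 0, -0.03, -5.9, 1], [0, 0, -0.03, -5.9, 1], [-0.01, -0.035, 0, 0, 1]]}}

```text
clock: 1.42
position: [0.256, 0.5411, 0.3527]
ee_rot: [-0.014, 1.0, -0.002, -0.002]
ft_force: [1.1, 1.2, 0.9]
grip_width: 0.303
```

Request:
{"api": "apply_moves", "payload": {"commands": [[-0.01, -0.04, 0, 0, 1], [-0.01, -0.04, 0, 0, 1], [-0.01, -0.04, 0, 0, 1], [-0.01, -0.04, 0, 0, 1], [-0.01, -0.04, 0, 0, 1]]}}

```text
clock: 1.83
position: [0.3117, 0.3404, 0.3546]
ee_rot: [-0.018, 1.0, 0.0, -0.002]
ft_force: [0.2, -0.9, 0.5]
grip_width: -0.001
```

Request:
{"api": "apply_moves", "payload": {"commands": [[-0.01, -0.04, 0, 0, 1], [-0.01, -0.04, 0, 0, 1], [-0.01, -0.04, 0, 0, 1], [-0.01, -0.04, 0, 0, 1], [-0.01, -0.04, 0, 0, 1]]}}

```text
clock: 2.25
position: [0.3671, 0.1395, 0.3548]
ee_rot: [-0.018, 1.0, 0.003, -0.001]
ft_force: [0.6, 0.4, -0.3]
grip_width: -0.001
```

```bash
python3 -c "
from h import *
o=manip.get_obs();print(o['clock'],o['position'],o['ee_rot'],R.from_quat(o['ee_rot']).as_matrix()[:,0],o['joint_pos'],o['grip_width']);print(camera_info('wrist'))"
```

```text
2.25 [0.36711021 0.1394827  0.35484937] [-1.78247309e-02  9.99837544e-01  2.61692102e-03 -5.62257878e-04] [-0.99936393 -0.03564661  0.00103104] [-0.75965679 -0.25077681  0.22891987  1.80196434  0.05124528  1.58248236
  1.06947356] -0.0013098438528701987
{'camera_matrix': array([[389.84188446,   0.        , 324.59305037],
       [  0.        , 389.84188446, 240.98627787],
       [  0.        ,   0.        ,   1.        ]]), 'T_tool_cam': array([[ 3.81183967e-04, -9.53390431e-01, -3.01739192e-01,
         7.80000590e-02],
       [ 9.99999546e-01,  9.99980280e-05,  9.47330139e-04,
        -6.17911832e-04],
       [-8.73002166e-04, -3.01739416e-01,  9.53390037e-01,
        -1.42515982e-01],
       [ 0.00000000e+00,  0.00000000e+00,  0.00000000e+00,
         1.00000000e+00]])}
```

Request:
{"api": "apply_moves", "payload": {"commands": [[-0.006, -0.04, 0, 0.5, 1], [-0.006, -0.04, 0, 0.5, 1], [-0.006, -0.04, 0, 0.5, 1], [-0.006, -0.04, 0, 0.5, 1], [-0.006, -0.04, 0, 0, 1]]}}

```text
clock: 2.67
position: [0.3995, -0.0664, 0.3544]
ee_rot: [0.001, 1.0, 0.005, 0.001]
ft_force: [1.5, 0.3, 0.2]
grip_width: 0.002
```

Request:
{"api": "apply_moves", "payload": {"commands": [[-0.013, -0.03, 0.015, 0, 1], [-0.013, 0, 0.015, 0, 1], [-0.013, 0, 0.015, 0, 1], [0, 0, 0, 0, 1]]}}

```text
clock: 3.0
position: [0.4393, -0.1093, 0.3103]
ee_rot: [0.009, 1.0, 0.006, 0.005]
ft_force: [0.4, -0.1, -1.2]
grip_width: -0.002
```

Run:
```python
from h import *
np.set_printoptions(precision=4,suppress=True)
o,im,d=snap("wrist","w1.png"); print(o["clock"],o["position"])
for t in ["lever_grip","grip_rear","grip_front","start_top","stop_top","loop_tool"]:
    for x in nets.place_of("wrist",t)[:2]: print(t,np.round(x["xy"],1),round(x["conf"],2),at_d("wrist",o,x["xy"],d),at_z("wrist",o,x["xy"],.137 if "top" in t else .144))
hsv=cv2.cvtColor(im,cv2.COLOR_RGB2HSV)
P={}
for c,lo,hi,z in [("green",(45,120,50),(80,255,255),.137),("red",(0,150,60),(5,255,255),.137),("orange",(8,170,120),(18,255,255),.161)]:
    m=cv2.inRange(hsv,lo,hi); n,l,s,ce=cv2.connectedComponentsWithStats(m)
    for i in np.argsort(-s[1:,4])[:2]+1: print(c,s[i],ce[i],at_d("wrist",o,ce[i],d),at_z("wrist",o,ce[i],z))
```

```text
3.0 [ 0.4393 -0.1093  0.3103]
lever_grip [291.2 344.9] 0.51 [ 0.4257 -0.12    0.3506] [ 0.5598 -0.1402  0.144 ]
lever_grip [378.1 352.2] 0.16 [ 0.5744 -0.0596  0.1369] [ 0.5695 -0.0608  0.144 ]
grip_rear [291.9 334. ] 0.64 [ 0.4309 -0.121   0.336 ] [ 0.5485 -0.1391  0.144 ]
grip_front [ 88.4 351.8] 0.38 [ 0.6458 -0.4129  0.0172] [ 0.5624 -0.3246  0.144 ]
start_top [380.9 275.8] 0.77 [ 0.4965 -0.0591  0.1368] [ 0.4964 -0.0592  0.137 ]
stop_top [379.8 352. ] 0.79 [ 0.5742 -0.058   0.1369] [ 0.5741 -0.058   0.137 ]
loop_tool [380.6 275.9] 0.4 [ 0.4966 -0.0594  0.1368] [ 0.4935 -0.0606  0.144 ]
loop_tool [292.6 346. ] 0.17 [ 0.4244 -0.1194  0.3532] [ 0.561 -0.139  0.144]
green [365 261  31  32 806] [379.6017 276.6266] [ 0.4974 -0.0602  0.1364] [ 0.4972 -0.0603  0.137 ]
red [  30  321   62   65 1803] [ 60.8497 352.6633] [ 0.6318 -0.4313  0.039 ] [ 0.5673 -0.3551  0.137 ]
red [366 334  27  29 553] [379.9241 347.1248] [ 0.5689 -0.058   0.1369] [ 0.5688 -0.0581  0.137 ]
```

View pics/w1.png

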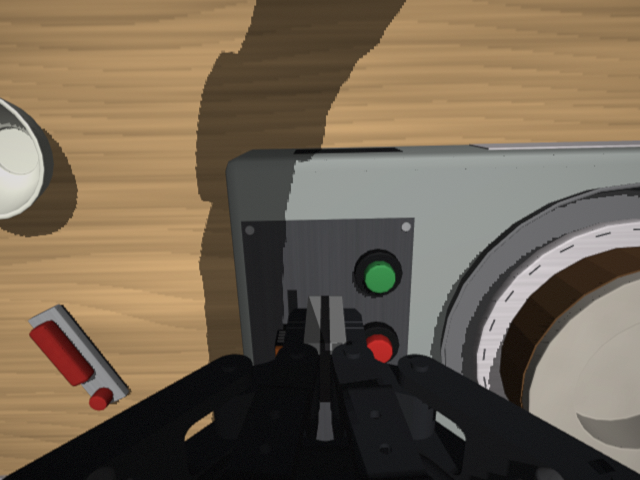

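The wrist view shows green at (380,277) and red at (380,350), with the lever hidden behind the left finger at about (290,345). I'll shift the tool so the lever shows.

Request:
{"api": "apply_moves", "payload": {"commands": [[-0.03, 0.025, 0, 0, 1], [-0.03, 0.025, 0, 0, 1], [-0.02, 0.01, 0, 0, 1], [0, 0, 0, 0, 1]]}}

```text
clock: 3.68
position: [0.5225, -0.0463, 0.3185]
ee_rot: [0.007, 1.0, 0.009, 0.01]
ft_force: [-0.0, -0.2, -0.2]
grip_width: -0.001
```

```bash
cat >> h.py <<'E'
def measure(tag):
    np.set_printoptions(precision=4,suppress=True)
    o,im,d=snap("wrist",tag+".png"); print(o["clock"],o["position"],o["ft_force"])
    for t in ["lever_grip","grip_rear","grip_front","start_top","stop_top"]:
        for x in nets.place_of("wrist",t)[:2]: print(t,np.round(x["xy"],1),round(x["conf"],2),at_d("wrist",o,x["xy"],d),at_z("wrist",o,x["xy"],.137 if "top" in t else .144))
    hsv=cv2.cvtColor(im,cv2.COLOR_RGB2HSV)
    for c,lo,hi,z in [("green",(45,120,50),(80,255,255),.137),("red",(0,150,60),(4,255,255),.137),("orange",(5,170,90),(18,255,255),.161)]:
        m=cv2.inRange(hsv,lo,hi); n,l,s,ce=cv2.connectedComponentsWithStats(m)
        for i in np.argsort(-s[1:,4])[:3]+1: print(c,s[i],ce[i],at_d("wrist",o,ce[i],d),at_z("wrist",o,ce[i],z))
    return o,im,d
E
python3 -c "
from h import *
measure('w2')"
```

```text
3.6833 [ 0.5225 -0.0463  0.3185] [-0.0135 -0.2051 -0.1866]
lever_grip [214.2 258.9] 0.57 [ 0.5566 -0.1344  0.1607] [ 0.563  -0.1392  0.144 ]
grip_rear [215.8 246.5] 0.75 [ 0.5507 -0.1359  0.1469] [ 0.5517 -0.1367  0.144 ]
grip_front [214.5 274.6] 0.58 [ 0.5706 -0.1357  0.1606] [ 0.5777 -0.1405  0.144 ]
start_top [301.3 184. ] 0.61 [ 0.5006 -0.0623  0.1369] [ 0.5006 -0.0623  0.137 ]
stop_top [306.2 264.5] 0.64 [ 0.5727 -0.0603  0.1373] [ 0.5728 -0.0603  0.137 ]
green [288 165  34  34 892] [304.4047 181.3004] [ 0.4984 -0.0597  0.137 ] [ 0.4984 -0.0597  0.137 ]
red [292 248  31  32 797] [307.2735 263.7077] [ 0.5721 -0.0594  0.1369] [ 0.5721 -0.0594  0.137 ]
red [  0 274  28  49 790] [ 10.0316 302.8367] [ 0.6548 -0.4168  0.0373] [ 0.6044 -0.3298  0.137 ]
red [ 25 328  26  22 377] [ 37.0875 338.2944] [ 0.7038 -0.3971  0.0374] [ 0.6419 -0.3148  0.137 ]
orange [192 253  33  12 363] [207.854  258.5758] [ 0.5563 -0.1396  0.1605] [ 0.5561 -0.1395  0.161 ]
orange [194 268  32  11 310] [209.3871 273.329 ] [ 0.5693 -0.1397  0.1607] [ 0.5692 -0.1396  0.161 ]
orange [  9 322   1   1   1] [  9. 322.] [ 0.6806 -0.4252  0.037 ] [ 0.6104 -0.3146  0.161 ]
```

View pics/w2.png

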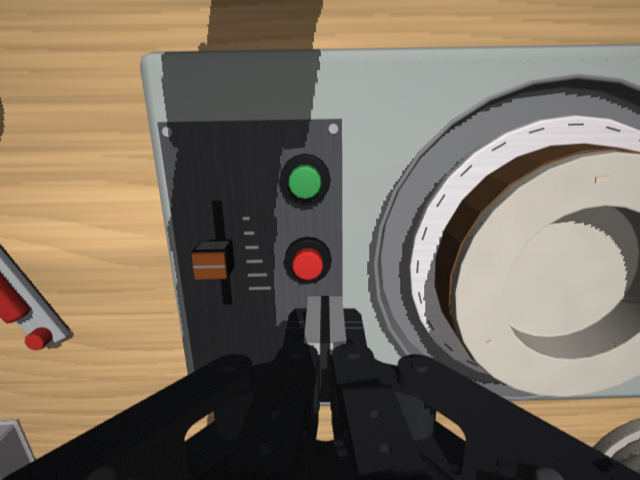

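The lever cap is at (210,266), green at (304,181), red at (307,264), and the click bars run down rows 218 to 288. Next I'll locate the bars in the world to get the stop positions.

Run:
```python
from h import *
np.set_printoptions(precision=4,suppress=True)
o=manip.get_obs(); im=cv2.imread("pics/w2.png")
g=cv2.cvtColor(im,cv2.COLOR_BGR2GRAY)
sub=g[205:300,238:275]; m=(sub>85).astype(np.uint8)
n,l,s,ce=cv2.connectedComponentsWithStats(m)
for i in range(1,n):
    if s[i,4]>5: p=ce[i]+[238,205]; print(s[i],p,at_z("wrist",o,p,.1155))
for q in [(217,202),(227,303),(158,122),(341,120),(145,54),(640,46),(166,131),(333,128)]: print(q,at_z("wrist",o,q,.115))
c=im[190:310,150:330]; cv2.imwrite("pics/c2.png",cv2.resize(c,None,fx=4,fy=4,interpolation=cv2.INTER_CUBIC))
```

```text
[ 5 12  6  3 18] [245.5 218. ] [ 0.5314 -0.1194  0.1155]
[ 6 27 10  3 29] [248.3448 232.9655] [ 0.5457 -0.1181  0.1155]
[ 7 41 13  3 37] [251.3243 247.    ] [ 0.5595 -0.1164  0.1155]
[ 9 55 15  3 45] [254. 261.] [ 0.5736 -0.115   0.1155]
[10 68 19  4 44] [257.2045 274.4318] [ 0.5875 -0.113   0.1155]
[11 82 22  3 60] [258.7 287.9] [ 0.6017 -0.1127  0.1155]
(217, 202) [ 0.516  -0.1438  0.115 ]
(227, 303) [ 0.6173 -0.145   0.115 ]
(158, 122) [ 0.4463 -0.1856  0.115 ]
(341, 120) [ 0.4479 -0.0318  0.115 ]
(145, 54) [ 0.3944 -0.1878  0.115 ]
(640, 46) [0.3955 0.2115 0.115 ]
(166, 131) [ 0.4537 -0.18    0.115 ]
(333, 128) [ 0.4543 -0.0387  0.115 ]
```

View pics/c2.png

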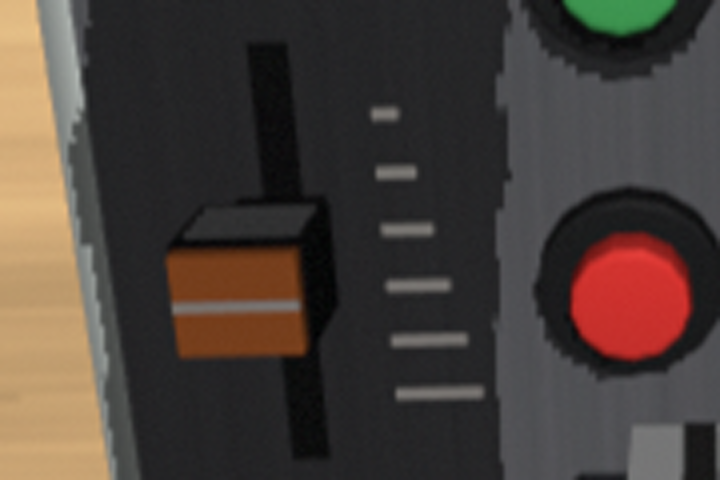

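Yaw is about 0. The off bar is at x≈0.5315 and the lever at x≈0.5625, so it's in click 2 (0.5595 bar). I'll go beyond the grip and lower the tip there.

Request:
{"api": "apply_moves", "payload": {"commands": [[-0.016, -0.019, 0.022, 0, 1], [-0.016, -0.019, 0.022, 0, 1], [-0.016, -0.019, 0.022, 0, 1], [-0.016, -0.019, 0.022, 0, 1], [-0.014, -0.018, 0.015, 0, 1]]}}

```text
clock: 4.4
position: [0.6001, -0.1447, 0.2194]
ee_rot: [0.007, 1.0, 0.015, 0.017]
ft_force: [-0.6, 0.2, -0.3]
grip_width: -0.004
```

```bash
python3 -c "
from h import *
measure('w3');o=manip.get_obs();print(o['position'],R.from_quat(o['ee_rot']).as_matrix())"
```

```text
4.4 [ 0.6001 -0.1447  0.2194] [-0.6049  0.1841 -0.3337]
lever_grip [327.6 186.5] 0.95 [ 0.558  -0.1412  0.1607] [ 0.5614 -0.1406  0.144 ]
grip_rear [330.4 169.3] 0.89 [ 0.5506 -0.1393  0.1518] [ 0.5519 -0.139   0.144 ]
grip_front [327.1 210.6] 0.95 [ 0.5707 -0.1416  0.1608] [ 0.5753 -0.1411  0.144 ]
start_top [479.4  63.6] 0.85 [ 0.499  -0.0595  0.1368] [ 0.499  -0.0596  0.137 ]
stop_top [464.2 204.2] 0.64 [ 0.575  -0.0596  0.1371] [ 0.5751 -0.0596  0.137 ]
green [ 443   40   55   57 2373] [470.3468  68.3059] [ 0.5012 -0.0641  0.1368] [ 0.5012 -0.0642  0.137 ]
red [ 432  181   50   47 1813] [456.225  203.4788] [ 0.5745 -0.0644  0.137 ] [ 0.5745 -0.0644  0.137 ]
red [   0  242   35   59 1191] [ 12.2116 277.068 ] [ 0.6584 -0.4159  0.0375] [ 0.6147 -0.3331  0.137 ]
red [ 30 309  34  28 657] [ 46.1248 322.7443] [ 0.7051 -0.398   0.0376] [ 0.647  -0.3208  0.137 ]
orange [301 176  49  21 828] [325.0411 185.314 ] [ 0.5573 -0.1425  0.1609] [ 0.5573 -0.1425  0.161 ]
orange [302 202  48  18 701] [325.612  210.9672] [ 0.5709 -0.1424  0.1608] [ 0.5709 -0.1424  0.161 ]
orange [435 277   9  14  42] [438.1429 284.7619] [ 0.6362 -0.0646  0.1194] [ 0.6155 -0.0791  0.161 ]
[ 0.6002 -0.143   0.2221] [[-0.9992  0.0136  0.0368]
 [ 0.0147  0.9995  0.0296]
 [-0.0364  0.0301 -0.9989]]
```

View pics/w3.png

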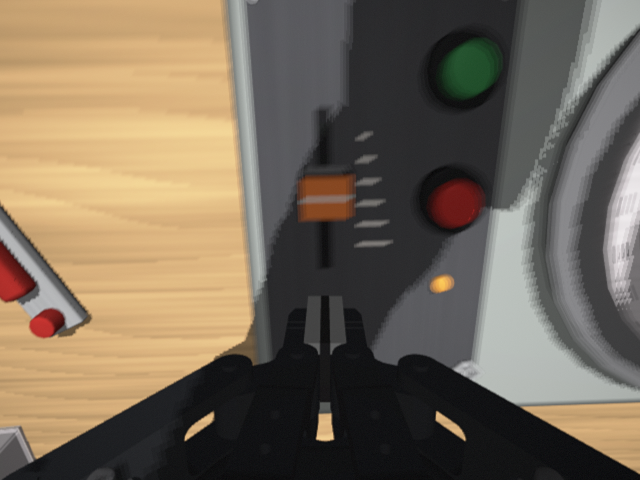

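The wrist view is slightly motion-smeared. It shows the cap at (327,197) straight ahead of the shut fingertips, and the way down is clear beyond it. Lowering.

Request:
{"api": "apply_moves", "payload": {"commands": [[0, -0.001, 0.02, 0, 1], [0, 0, 0.02, 0, 1], [0, 0, 0.02, 0, 1], [0, 0, 0.015, 0, 1], [0, 0, 0.005, 0, 1]]}}

```text
clock: 5.12
position: [0.6062, -0.1361, 0.149]
ee_rot: [0.003, 0.999, 0.018, 0.026]
ft_force: [0.2, 0.4, 0.3]
grip_width: 0.002
```

Request:
{"api": "apply_moves", "payload": {"commands": [[0, 0, 0, 0, 1], [0, 0, 0, 0, 1]]}}

```text
clock: 5.28
position: [0.6062, -0.1342, 0.1503]
ee_rot: [0.002, 0.999, 0.018, 0.027]
ft_force: [-0.9, 0.1, 0.1]
grip_width: 0.001
```

Request:
{"api": "apply_moves", "payload": {"commands": [[0.001, -0.003, 0.006, 0, 1], [0.001, -0.003, 0.006, 0, 1], [0.001, -0.002, 0.005, 0, 1]]}}

```text
clock: 5.53
position: [0.6061, -0.1412, 0.1363]
ee_rot: [0.001, 0.999, 0.019, 0.03]
ft_force: [-0.7, 0.1, 0.1]
grip_width: 0.0
```

Request:
{"api": "apply_moves", "payload": {"commands": [[0, 0, 0, 0, 1], [0, 0, 0, 0, 1]]}}

```text
clock: 5.7
position: [0.6055, -0.1423, 0.1355]
ee_rot: [0.002, 0.999, 0.019, 0.03]
ft_force: [-0.5, -0.4, 0.7]
grip_width: 0.003
```

Request:
{"api": "apply_moves", "payload": {"commands": [[0.004, 0, 0, 0, 1], [0.004, 0, 0, 0, 1], [0.004, 0, 0, 0, 1], [0.003, 0, 0, 0, 1], [0.003, 0, 0, 0, 1]]}}

```text
clock: 6.12
position: [0.5869, -0.1427, 0.1349]
ee_rot: [0.002, 0.999, 0.018, 0.031]
ft_force: [11.4, -1.0, -4.7]
grip_width: 0.0
```

Request:
{"api": "apply_moves", "payload": {"commands": [[0.003, 0, 0, 0, 1], [0.003, 0, 0, 0, 1], [0.003, 0, 0, 0, 1]]}}

```text
clock: 6.37
position: [0.5796, -0.1424, 0.1353]
ee_rot: [0.002, 0.999, 0.018, 0.034]
ft_force: [0.5, -0.1, 0.9]
grip_width: 0.002
```

Request:
{"api": "apply_moves", "payload": {"commands": [[0.003, 0, 0, 0, 1], [0.003, 0, 0, 0, 1], [0.003, 0, 0, 0, 1], [0.003, 0, 0, 0, 1]]}}

```text
clock: 6.7
position: [0.5686, -0.1422, 0.1354]
ee_rot: [0.001, 0.999, 0.017, 0.037]
ft_force: [3.3, -0.8, -1.6]
grip_width: -0.001
```

Request:
{"api": "apply_moves", "payload": {"commands": [[0.003, 0, 0, 0, 1], [0.002, 0, 0, 0, 1], [0.002, 0, 0, 0, 1], [0.002, 0, 0, 0, 1]]}}

```text
clock: 7.03
position: [0.5591, -0.1421, 0.1351]
ee_rot: [0.001, 0.999, 0.017, 0.038]
ft_force: [11.5, 0.1, -4.9]
grip_width: 0.001
```

Request:
{"api": "apply_moves", "payload": {"commands": [[0.002, 0, 0, 0, 1], [0.002, 0, 0, 0, 1], [0.002, 0, 0, 0, 1]]}}

```text
clock: 7.28
position: [0.5585, -0.1419, 0.136]
ee_rot: [0.001, 0.999, 0.016, 0.044]
ft_force: [14.2, -1.0, -9.0]
grip_width: 0.002
```

The lever holds firm at TCP x=0.5585 under 14 N, 30 mm from the first contact at click 2, so it's at the off stop. Backing off and lifting.

Request:
{"api": "apply_moves", "payload": {"commands": [[-0.005, 0, 0, 0, 1], [-0.006, 0, 0, 0, 1], [-0.003, 0, -0.015, 0, 1], [-0.002, 0, -0.025, 0, 1], [-0.002, 0, -0.025, 0, 1]]}}

```text
clock: 7.7
position: [0.5683, -0.1424, 0.1989]
ee_rot: [0.0, 0.999, 0.016, 0.039]
ft_force: [0.4, -0.7, -0.1]
grip_width: -0.003
```

Request:
{"api": "apply_moves", "payload": {"commands": [[0, 0, 0, 0, 1], [0, 0, 0, 0, 1]]}}

```text
clock: 7.87
position: [0.5701, -0.1434, 0.2036]
ee_rot: [0.0, 0.999, 0.016, 0.041]
ft_force: [0.4, -0.0, -0.4]
grip_width: 0.0
```

```bash
python3 -c "
from h import *
measure('w4');o=manip.get_obs();print(o['position'],R.from_quat(o['ee_rot']).as_matrix())"
```

```text
7.8667 [ 0.5701 -0.1434  0.2036] [ 0.4194 -0.0496 -0.3958]
lever_grip [326.2 195.8] 0.73 [ 0.5307 -0.1417  0.1607] [ 0.5354 -0.1411  0.144 ]
grip_rear [330.6 171.9] 0.66 [ 0.5217 -0.1392  0.1499] [ 0.523  -0.1389  0.144 ]
grip_front [326.7 220.5] 0.92 [ 0.5431 -0.1415  0.1608] [ 0.5489 -0.1408  0.144 ]
start_top [484.4 121. ] 0.66 [ 0.4991 -0.0611  0.137 ] [ 0.4991 -0.0611  0.137 ]
stop_top [463.9 257.9] 0.58 [ 0.5752 -0.061   0.1369] [ 0.5751 -0.0611  0.137 ]
green [ 453   94   59   56 2536] [482.8285 120.3876] [ 0.4988 -0.0619  0.1369] [ 0.4988 -0.0619  0.137 ]
red [ 438  229   51   49 1928] [463.3631 253.1209] [ 0.5721 -0.0618  0.137 ] [ 0.5721 -0.0618  0.137 ]
red [  0 273  29  52 884] [ 10.1776 302.6595] [ 0.6602 -0.4136  0.035 ] [ 0.6    -0.3247  0.137 ]
red [ 24 330  36  30 723] [ 41.5588 344.6196] [ 0.7036 -0.3971  0.0371] [ 0.6298 -0.3148  0.137 ]
orange [ 303  181   55   22 1156] [329.9766 191.0095] [ 0.5283 -0.14    0.161 ] [ 0.5283 -0.14    0.161 ]
orange [303 208  55  19 966] [329.5621 217.2277] [ 0.5414 -0.1401  0.1607] [ 0.5413 -0.1401  0.161 ]
orange [436 319  17  15  56] [441.25  323.125] [ 0.631  -0.0627  0.1205] [ 0.6031 -0.0786  0.161 ]
[ 0.5695 -0.1433  0.2023] [[-0.9967 -0.0002  0.0811]
 [ 0.0024  0.9995  0.0318]
 [-0.081   0.0319 -0.9962]]
```

Request:
{"api": "apply_moves", "payload": {"commands": [[0.014, 0.0165, -0.001, 0, 1], [0.014, 0.0165, -0.001, 0, 1], [0.014, 0.0165, -0.001, 0, 1], [0.014, 0.0165, -0.001, 0, 1], [0.01, 0.012, -0.001, 0, 1]]}}

```text
clock: 8.58
position: [0.5002, -0.066, 0.2006]
ee_rot: [0.003, 0.999, 0.013, 0.038]
ft_force: [0.0, -0.1, -0.1]
grip_width: 0.003
```

Request:
{"api": "apply_moves", "payload": {"commands": [[0, 0, 0, 0, 1], [0, 0, 0, 0, 1]]}}

```text
clock: 8.75
position: [0.4984, -0.0629, 0.1999]
ee_rot: [0.001, 0.999, 0.014, 0.037]
ft_force: [-0.3, -0.0, 0.0]
grip_width: -0.0
```

Request:
{"api": "apply_moves", "payload": {"commands": [[0.001, 0, 0.014, 0, 1], [0.001, 0, 0.014, 0, 1], [0.001, 0, 0.013, 0, 1], [0, 0, 0.008, 0, 1], [0, 0, 0.003, 0, 1]]}}

```text
clock: 9.17
position: [0.5014, -0.0641, 0.1463]
ee_rot: [0.002, 0.999, 0.014, 0.038]
ft_force: [-0.1, 0.1, 0.7]
grip_width: 0.0
```

Request:
{"api": "apply_moves", "payload": {"commands": [[0, 0, 0, 0, 1], [0, 0, 0, 0, 1]]}}

```text
clock: 9.33
position: [0.5014, -0.0652, 0.1456]
ee_rot: [0.003, 0.999, 0.013, 0.037]
ft_force: [0.5, -0.8, -0.0]
grip_width: -0.004
```

Request:
{"api": "apply_moves", "payload": {"commands": [[0.001, 0.003, 0.003, 0, 1], [0.001, 0.001, 0.003, 0, 1], [0, 0, 0.003, 0, 1], [0, 0, 0.003, 0, 1]]}}

```text
clock: 9.67
position: [0.5016, -0.0608, 0.1348]
ee_rot: [0.003, 0.999, 0.013, 0.039]
ft_force: [-1.2, -0.5, 2.9]
grip_width: 0.0
```

Request:
{"api": "apply_moves", "payload": {"commands": [[0, 0, 0.003, 0, 1], [0, 0, 0.003, 0, 1], [0, 0, 0.003, 0, 1]]}}

```text
clock: 9.92
position: [0.5022, -0.061, 0.1301]
ee_rot: [0.003, 0.999, 0.015, 0.038]
ft_force: [-34.8, 0.3, 68.5]
grip_width: 0.004
```

The button is fully in: the tip is at z=0.130 and hard against the bottom. Releasing.

Request:
{"api": "apply_moves", "payload": {"commands": [[0, 0, -0.006, 0, 1], [0, 0, -0.015, 0, 1], [0, 0, -0.02, 0, 1], [0, 0, -0.02, 0, 1], [0, 0, 0, 0, 1]]}}

```text
clock: 10.33
position: [0.4982, -0.063, 0.1946]
ee_rot: [0.004, 0.999, 0.016, 0.039]
ft_force: [1.2, -0.2, 0.5]
grip_width: 0.005
```

```bash
python3 -c "
from h import *
measure('w5');o=manip.get_obs();print(o['position'],R.from_quat(o['ee_rot']).as_matrix())"
```

```text
10.3333 [ 0.4982 -0.063   0.1946] [ 1.1764 -0.1652  0.4501]
lever_grip [184.5 324.2] 0.92 [ 0.5239 -0.1346  0.1585] [ 0.5335 -0.1402  0.144 ]
grip_rear [185.7 309.1] 0.74 [ 0.5223 -0.1373  0.1463] [ 0.5237 -0.1382  0.144 ]
start_top [327.1 259.1] 0.87 [ 0.4984 -0.0602  0.1371] [ 0.4985 -0.0602  0.137 ]
green [ 303  231   50   52 2026] [327.3909 256.1979] [ 0.4968 -0.0601  0.1368] [ 0.4967 -0.0601  0.137 ]
orange [148 323  54  20 983] [174.5483 332.6409] [ 0.5272 -0.1394  0.1608] [ 0.5271 -0.1393  0.161 ]
orange [153 347  52  16 697] [178.4892 354.8451] [ 0.5411 -0.1394  0.1608] [ 0.541  -0.1393  0.161 ]
orange [321 412  12  15  69] [326.5362 417.1159] [ 0.6299 -0.0604  0.1204] [ 0.5873 -0.0618  0.161 ]
[ 0.4961 -0.0627  0.1904] [[-0.9974  0.006   0.0716]
 [ 0.0082  0.9995  0.031 ]
 [-0.0713  0.0315 -0.997 ]]
```

View pics/w5.png

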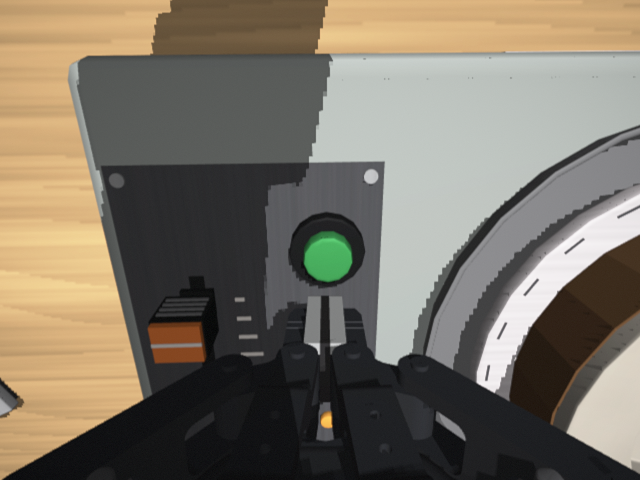

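The button is released, with its top back at 0.137. The lever is still at off, with the cap at (177,343). Now to behind the grip.

Request:
{"api": "apply_moves", "payload": {"commands": [[0.002, -0.017, 0, 0, 1], [0.002, -0.017, 0, 0, 1], [0.001, -0.017, 0, 0, 1], [0.001, -0.016, 0, 0, 1], [0, -0.008, 0, 0, 1]]}}

```text
clock: 11.05
position: [0.4884, -0.1373, 0.1838]
ee_rot: [0.001, 0.999, 0.015, 0.033]
ft_force: [-0.1, -0.3, -0.5]
grip_width: -0.001
```

Request:
{"api": "apply_moves", "payload": {"commands": [[0, 0, 0, 0, 1], [0, 0, 0, 0, 1]]}}

```text
clock: 11.22
position: [0.4877, -0.1388, 0.1827]
ee_rot: [0.002, 0.999, 0.015, 0.032]
ft_force: [0.1, -0.2, -0.1]
grip_width: -0.0
```

Request:
{"api": "apply_moves", "payload": {"commands": [[0, -0.001, 0.014, 0, 1], [0, -0.001, 0.014, 0, 1], [0, 0, 0.012, 0, 1], [0, 0, 0.006, 0, 1], [0, 0, 0, 0, 1]]}}

```text
clock: 11.63
position: [0.4919, -0.1345, 0.1346]
ee_rot: [0.0, 0.999, 0.015, 0.032]
ft_force: [0.3, -0.3, -0.4]
grip_width: 0.002
```

Request:
{"api": "apply_moves", "payload": {"commands": [[0, 0, 0, 0, 1], [0, 0, 0, 0, 1]]}}

```text
clock: 11.8
position: [0.4921, -0.1334, 0.1348]
ee_rot: [-0.001, 0.999, 0.016, 0.032]
ft_force: [0.6, 0.0, 0.1]
grip_width: -0.002
```

Request:
{"api": "apply_moves", "payload": {"commands": [[-0.003, -0.004, 0, 0, 1], [-0.003, -0.003, 0, 0, 1], [-0.003, -0.001, 0, 0, 1], [-0.002, 0, 0, 0, 1], [0, 0, 0, 0, 1]]}}

```text
clock: 12.22
position: [0.5058, -0.1421, 0.1377]
ee_rot: [-0.001, 0.999, 0.016, 0.034]
ft_force: [0.3, 0.0, 0.2]
grip_width: 0.0
```

Request:
{"api": "apply_moves", "payload": {"commands": [[0, 0, 0, 0, 1], [0, 0, 0, 0, 1]]}}

```text
clock: 12.38
position: [0.506, -0.1424, 0.1378]
ee_rot: [-0.001, 0.999, 0.016, 0.034]
ft_force: [-0.6, -0.7, 0.2]
grip_width: 0.004
```

Request:
{"api": "apply_moves", "payload": {"commands": [[-0.003, 0, 0.001, 0, 1], [-0.003, 0, 0.001, 0, 1], [-0.002, 0, 0, 0, 1]]}}

```text
clock: 12.63
position: [0.5137, -0.1422, 0.136]
ee_rot: [-0.001, 0.999, 0.016, 0.033]
ft_force: [-8.5, -0.2, 6.0]
grip_width: 0.001
```

Request:
{"api": "apply_moves", "payload": {"commands": [[-0.002, 0, 0, 0, 1], [-0.002, 0, 0, 0, 1]]}}

```text
clock: 12.8
position: [0.5153, -0.1423, 0.1355]
ee_rot: [-0.0, 0.999, 0.017, 0.03]
ft_force: [-7.6, 0.8, 6.8]
grip_width: 0.004
```

Request:
{"api": "apply_moves", "payload": {"commands": [[-0.002, 0, 0, 0, 1], [-0.002, 0, 0, 0, 1]]}}

```text
clock: 12.97
position: [0.5177, -0.1424, 0.1353]
ee_rot: [-0.0, 0.999, 0.017, 0.027]
ft_force: [-4.6, 0.0, 3.3]
grip_width: 0.001
```

Request:
{"api": "apply_moves", "payload": {"commands": [[-0.002, 0, 0, 0, 1]]}}

```text
clock: 13.05
position: [0.5194, -0.1424, 0.1352]
ee_rot: [-0.0, 0.999, 0.017, 0.027]
ft_force: [-2.3, 0.4, 1.8]
grip_width: 0.001
```

Request:
{"api": "apply_moves", "payload": {"commands": [[-0.001, 0, 0, 0, 1], [0, 0, 0, 0, 1]]}}

```text
clock: 13.22
position: [0.5212, -0.1423, 0.1352]
ee_rot: [-0.0, 0.999, 0.017, 0.027]
ft_force: [-0.1, -0.0, -0.3]
grip_width: -0.001
```

Request:
{"api": "apply_moves", "payload": {"commands": [[0, 0, 0, 0, 1], [0, 0, 0, 0, 1], [0, 0, 0, 0, 1], [0, 0, 0, 0, 1]]}}

```text
clock: 13.55
position: [0.522, -0.1422, 0.1352]
ee_rot: [-0.0, 0.999, 0.017, 0.027]
ft_force: [0.1, -0.6, 0.9]
grip_width: -0.002
```

Request:
{"api": "apply_moves", "payload": {"commands": [[-0.003, 0, 0, 0, 1], [-0.003, 0, 0, 0, 1], [-0.003, 0, 0, 0, 1]]}}

```text
clock: 13.8
position: [0.5295, -0.1421, 0.1355]
ee_rot: [-0.0, 1.0, 0.018, 0.026]
ft_force: [-7.3, 0.4, 4.6]
grip_width: 0.001
```

Request:
{"api": "apply_moves", "payload": {"commands": [[-0.002, 0, 0, 0, 1], [-0.002, 0, 0, 0, 1]]}}

```text
clock: 13.97
position: [0.5328, -0.1421, 0.1355]
ee_rot: [-0.0, 1.0, 0.018, 0.024]
ft_force: [-2.2, 1.1, 1.7]
grip_width: 0.002
```

Request:
{"api": "apply_moves", "payload": {"commands": [[-0.001, 0, 0, 0, 1]]}}

```text
clock: 14.05
position: [0.5342, -0.1421, 0.1355]
ee_rot: [-0.0, 1.0, 0.018, 0.024]
ft_force: [-0.2, 0.5, 0.9]
grip_width: -0.0
```

Request:
{"api": "apply_moves", "payload": {"commands": [[-0.001, 0, 0, 0, 1], [0, 0, 0, 0, 1]]}}

```text
clock: 14.22
position: [0.5362, -0.1421, 0.1356]
ee_rot: [-0.0, 1.0, 0.018, 0.025]
ft_force: [-0.1, -0.1, -0.2]
grip_width: 0.002
```

Request:
{"api": "apply_moves", "payload": {"commands": [[0, 0, 0, 0, 1], [0, 0, 0, 0, 1], [0, 0, 0, 0, 1], [0, 0, 0, 0, 1]]}}

```text
clock: 14.55
position: [0.5369, -0.142, 0.1357]
ee_rot: [-0.0, 1.0, 0.017, 0.025]
ft_force: [0.8, -0.5, -0.0]
grip_width: -0.004
```

Request:
{"api": "apply_moves", "payload": {"commands": [[-0.003, 0, 0, 0, 1], [-0.003, 0, 0, 0, 1], [-0.002, 0, 0, 0, 1]]}}

```text
clock: 14.8
position: [0.543, -0.1421, 0.1358]
ee_rot: [-0.0, 1.0, 0.018, 0.023]
ft_force: [-8.0, 1.2, 5.8]
grip_width: -0.001
```

Request:
{"api": "apply_moves", "payload": {"commands": [[-0.002, 0, 0, 0, 1], [-0.002, 0, 0, 0, 1]]}}

```text
clock: 14.97
position: [0.5455, -0.1421, 0.1358]
ee_rot: [0.0, 1.0, 0.019, 0.021]
ft_force: [-3.7, 0.6, 2.3]
grip_width: 0.0
```

Request:
{"api": "apply_moves", "payload": {"commands": [[-0.001, 0, 0, 0, 1]]}}

```text
clock: 15.05
position: [0.5464, -0.1421, 0.1358]
ee_rot: [0.0, 1.0, 0.019, 0.02]
ft_force: [-2.7, -0.0, 1.7]
grip_width: -0.0
```

Request:
{"api": "apply_moves", "payload": {"commands": [[-0.0015, 0, 0, 0, 1]]}}

```text
clock: 15.13
position: [0.5479, -0.1421, 0.1358]
ee_rot: [0.0, 1.0, 0.019, 0.02]
ft_force: [-1.5, 0.5, 0.7]
grip_width: 0.002
```

Request:
{"api": "apply_moves", "payload": {"commands": [[-0.0005, 0, 0, 0, 1], [0, 0, 0, 0, 1]]}}

```text
clock: 15.3
position: [0.5493, -0.142, 0.1358]
ee_rot: [0.0, 1.0, 0.019, 0.021]
ft_force: [-0.5, -0.5, -0.7]
grip_width: -0.0
```

Request:
{"api": "apply_moves", "payload": {"commands": [[-0.001, 0, 0, 0, 1], [0, 0, 0, 0, 1], [0, 0, 0, 0, 1]]}}

```text
clock: 15.55
position: [0.5511, -0.142, 0.1359]
ee_rot: [-0.0, 1.0, 0.019, 0.021]
ft_force: [0.6, 0.3, 0.2]
grip_width: 0.001
```

Request:
{"api": "apply_moves", "payload": {"commands": [[0.006, 0, 0, 0, 1], [0.01, 0, 0, 0, 1], [0.01, 0, -0.015, 0, 1], [0.01, 0.015, -0.025, 0, 1], [0.01, 0.025, -0.025, 0, 1]]}}

```text
clock: 15.97
position: [0.4958, -0.108, 0.1962]
ee_rot: [0.003, 1.0, 0.016, 0.016]
ft_force: [-0.0, 1.1, 0.3]
grip_width: 0.002
```

Request:
{"api": "apply_moves", "payload": {"commands": [[0, 0.02, -0.025, 0, 1], [-0.005, 0.02, -0.025, 0, 1], [-0.005, 0.01, 0, 0, 1], [0, 0, 0, 0, 1], [0, 0, 0, 0, 1]]}}

```text
clock: 16.38
position: [0.5002, -0.0561, 0.2539]
ee_rot: [0.002, 1.0, 0.02, 0.019]
ft_force: [0.4, -1.2, -0.2]
grip_width: -0.002
```

Run:
```python
from h import *
o,im,d=measure('w6')
g=cv2.cvtColor(im,cv2.COLOR_RGB2GRAY)
```

```text
16.3833 [ 0.5002 -0.0561  0.2539] [ 0.408  -1.2223 -0.1678]
lever_grip [204.9 332.3] 0.86 [ 0.5659 -0.1351  0.1598] [ 0.576  -0.1401  0.144 ]
grip_rear [208.  317.9] 0.91 [ 0.5642 -0.1367  0.1437] [ 0.564  -0.1366  0.144 ]
grip_front [205.6 349.5] 0.9 [ 0.5791 -0.1358  0.1607] [ 0.5908 -0.1411  0.144 ]
start_top [311.3 227.3] 0.57 [ 0.4989 -0.061   0.1368] [ 0.4988 -0.061   0.137 ]
start_top [425.4 252.9] 0.48 [0.5269 0.0263 0.1179] [0.5193 0.0202 0.137 ]
green [ 294  206   40   41 1288] [313.0505 225.6661] [ 0.4976 -0.0598  0.137 ] [ 0.4976 -0.0598  0.137 ]
red [  0 372  19  26 326] [  6.6871 382.3896] [ 0.7035 -0.3938  0.0332] [ 0.6209 -0.2982  0.137 ]
red [301 303   6   6  25] [304.   305.64] [ 0.5626 -0.0674  0.1318] [ 0.5597 -0.0673  0.137 ]
orange [179 331  40  15 531] [198.8983 337.9812] [ 0.5696 -0.1393  0.1609] [ 0.5695 -0.1393  0.161 ]
orange [182 349  38  12 395] [200.3089 354.6   ] [ 0.5834 -0.14    0.1605] [ 0.583  -0.1398  0.161 ]
```

View pics/w6.png

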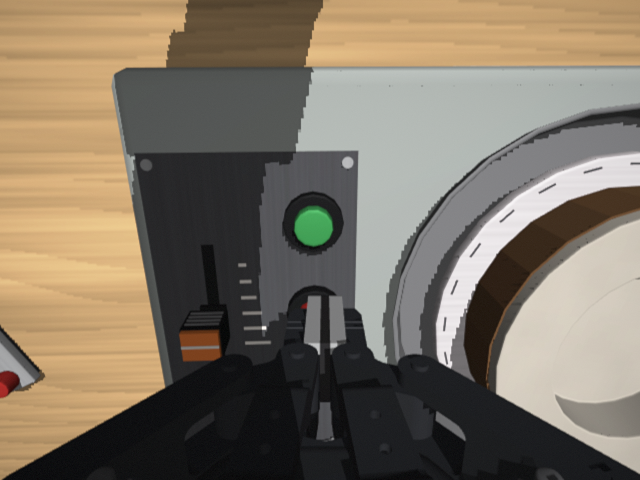

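The lever cap is at (200,347), centred at x≈0.576. That's 42 mm from off (0.534), so it's in click 3. Green stands at its released height, and the tip is clear of everything.

```bash
python3 -c "
from h import *
o,im,d=snap('top')
for t in ['mould','jar','loop_tool']: print(t,[(np.round(at_d('top',o,x['xy'],d),3),round(x['conf'],2)) for x in nets.place_of('top',t)[:2]])
print(workorder.hand_in(),manip.get_obs()['clock'])"
```

```text
mould [(array([0.573, 0.157, 0.159]), 0.97)]
jar [(array([0.421, 0.274, 0.138]), 0.53)]
loop_tool [(array([ 0.71 , -0.095,  0.127]), 0.52)]
the job is handed in; nothing more can be done
the job is handed in; nothing more can be done
```

The whirler is started and the job is handed in, at about 16.6 s on the robot's clock, with no verdict reported. All the pushing was done with the shut fingertips, so the lever was never pinched.

- **Off stop:** I drew the lever back from click 2 until it held firm under about 14 N. The wrist camera put it about 28 mm back from where it started.
- **Green button:** it was pressed fully in and let go, and its top measured 0.137 m again afterwards. That press was harder than I meant: about 68 N upward (77 N total) at the wrist on bottoming, against the 120 N limit.
- **Clicks:** I pushed the lever forward one click at a time, resting about half a second in clicks 1 and 2, then left it in the third. I saw each click as the push force dropping to zero.
- **Last checks:** the lever centre was at x = 0.576 m against 0.534 m at off, which is 42 mm, the third click. The arm was clear of everything, and I never moved it down over the red button. The red button was partly hidden in the last picture, so I didn't measure it there.
- **Other items:** in the top view the mould, jar and trimming tool were within about 1 cm of their first readings, about as close as the top-view readings get. I didn't check the bowl, rasp, brush or sprayer at the end, but the arm never came near them after the start.

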